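# Set up the board stand: half-raise the frame, snap the kickstand down, hold it upright

## Task

Set up the circuit-board stand for inspection: take the frame by its top tube, raise it until it leans at about 60 degrees from the bench, and let go (its stiff hub keeps it there). Then flip the kickstand leg at the side of the frame outward and down past its dead centre, so that it snaps fully down while the frame stays leaning. Last, take the top tube again, pull the frame up until it stands upright, and finish while still holding it there, because it tips back if let go; do not press on the mounted board and leave the other things on the bench where they lie.

Things in the scene. Friction and masses are not known exactly. Their poses are not given: they have to be found in the camera images.
- stand: dark steel base plate of the stand, 100 (x) x 200 (y) x 12 mm high, fixed to the bench, with two 46 mm high bearing cheeks. Origin: centre of its underside on the bench; z up; x points away from the robot at yaw 0, y is along the hub's axis. Place and yaw (within about 0.4 rad) vary.
- hub (a point): centre of the hub on which the frame turns, 32 mm above the bench over the middle of the base plate; the hub's axis is the stand's y axis, and this point has the stand's axes.
- frame (a joint): angle of the frame above the bench about the hub, rad: 0 = flat towards the stand's +x, 1.047 = leaning at 60 degrees, 1.571 = upright; travel 0 to 1.90, starts at 0.45 to 0.75. Stiff hub (friction about 0.5 N m, and a spring): it stays where left up to about 70 degrees, but let go upright it tips back to about 80 degrees. Up to about 8 N at the tube moves it.
- tube_mid (a point): middle of the frame's top tube, on its axis, 170 mm from the hub axis; point axes turn with the frame: x up the frame, y the stand's y, z out of its front. The tube is round, lies along y, 18 mm thick over its middle 70 mm, free to grip between the side rails (126 mm); pinched from above with fingers closing along the stand's x it turns in the fingers. The frame is open for 60 mm below its middle.
- leg_pivot (a point): pivot of the kickstand leg, on the +y side of the frame (108 mm up the frame from the hub, 85 mm to +y, 19 mm in front of the frame's middle plane). The leg turns about the frame's z axis, in a plane parallel to the frame. Site axes as for tube_mid.
- foot (a point): centre of the leg's foot, a black rubber crossbar 16 mm thick and 50 mm long along the frame's z axis, at the end of the round leg 130 mm from the pivot. Stowed, it sticks up and out at the frame's +y side; it can be pushed from above with closed fingers.
- leg (a joint): kickstand leg, rad: 0 stowed (leg points 50 degrees away from the frame's up direction, towards +y), grows outward and down: 0.70 dead centre (leg square out from the side), 1.92 fully down. A spring drives it away from dead centre to either end; about 2 N at the foot moves it, and it snaps down by itself from about 0.85 on.
- pliers_yellow: bystander, yellow pliers
- driver_red: bystander, red screwdriver
- solder_spool: bystander, solder spool 60 mm across
- heat_shrink_tin: bystander, flat dark red tin 64 x 97 mm
- tape_masking: bystander, roll of tape 94 mm across
- bit_case: bystander, grey case of screwdriver bits 47 x 92 mm
- mounted_board: the green circuit board (52 x 74 mm) on the front of the frame's plate, 38 to 90 mm up the frame from the hub, standing about 15 mm out; do not press on it
- grip_tube: the frame's top tube itself (origin at its middle, same place as tube_mid)

How it is judged:
On the way, in this order (a step that is already met when the one before it is completed fails the run):
1. the frame leans at about 60 degrees (within 8), let go by the fingers, the kickstand still up (value of joint frame between 0.907 and 1.187 rad and contact force between the fingers and grip_tube below 0.2 N and value of joint leg below 0.3 rad), for 0.2 s.
2. the kickstand is snapped fully down while the frame still leans (46 to 74 degrees) (value of joint leg above 1.8 rad and value of joint frame between 0.8 and 1.3 rad), for 0.2 s.
At the end, for the whole second after the job is handed in: The frame stands upright within 5 degrees and at rest, the fingers still hold its top tube (over 1 N), and the kickstand is fully down (over 1.8 rad) (value of joint frame between 1.484 and 1.658 rad and velocity of joint frame between -0.05 and 0.05 rad/s and value of joint leg above 1.8 rad and contact force between the fingers and grip_tube above 1 N); the arm keeps its last pose, push and grip.
It fails at once if the mounted board is pressed on (over 3 N) (contact force between any of the fingers, the arm and mounted_board above 3 N).
It fails at once if another thing on the bench is moved by more than 2 cm (distance of any of pliers_yellow, driver_red, solder_spool, heat_shrink_tin, tape_masking, bit_case from where it was at the start of the episode above 0.02 m).
It also fails if it takes over 61 s, if anything falls off the work surface, if the arm or the gripper's body presses on something with over 40 N, if the wrist force passes 120 N, or if a joint passes its speed limit or range.

## Robot

A 6-joint arm with a two-finger parallel gripper is mounted at the origin on a cart in front of the work surface, level with it; the furniture and walls round the work are solid. World frame = base frame: x ahead of the robot, y to its left, z up, the work surface at z = 0. Lengths are in m, angles in rad, forces in N, time in s.
With the tool pointing down it reaches from about 0.425 to 0.95 m from the base axis. Payload 3.5 kg.
Tool frame: the origin (TCP) lies at the very end of the fingers, on their centre line; the grasp point (between the pads) lies 19 mm behind it (ctrl.grip_point_offset is the distance from the TCP to the grasp point, in m); z points along the fingers, y is the line along which they close (so a half turn about z gives the same grasp; the last joint's range is limited). The gripper opens to 85 mm and grips with 20 to 120 N. Pads are 22 mm wide; open, the fingers measure 114 mm over their backs; the gripper's body (76 mm by 85 mm) begins 54 mm behind the grasp point. The pads swing forward as they close: fully open they stand 13 mm farther back than shut.
Start: joints at [1.112, 0.286, 1.577, -0, 1.279, -0.15], TCP at [0.205, 0.643, 0.207] pointing down, gripper open.
Joint ranges: [-2.77, 2.77], [-0.9, 2.22], [0.21, 2.48], [-1.53, 4.67], [0.24, 2.81], [-2.84, 2.84]. Speed limits (rad/s): [2.79, 2.79, 3.14, 3.14, 3.14, 3.14].

## Interface

Orientations are given as a unit quaternion [x, y, z, w].
In Python, from plant import ctrl gives the robot as it stands. The module is installed in compiled form; this text tells all that it offers.
- The arm moves only by the shell command python3 -m pendant 'ROWS' [OPENING] [FORCE]. ROWS is JSON, a list of rows, each an object of numbers: "dx", "dy", "dz": the shift along the tool's x, y, z in cm; "twist": the turn about the tool's z in degrees. A call has 1 to 10 rows; each row is the pose to reach, as a shift and turn from the pose commanded when the call began, along the tool's axes at that moment; what a row does not reach only later rows make up. A row lasts 1/8 s, in which the tool goes at most 62.5 mm and 10.7 degrees, less where a joint would pass 70% of its speed; a pose out of reach is approached as far as the arm can. A call with a gripper value outside its range is refused whole. OPENING is the opening in per cent of the stroke, from 0 (shut) to 100 (fully open), set as the call begins (- or left out, the last holds). The fingers move at their own pace and stop on an object; FORCE is the grip in N (left out, the last holds). Time passes only in rows, so rows that repeat a pose let the fingers close. It gives the time, the measured TCP pose, the force, the opening and the grip force at its end, in the units of the state.
- ctrl.get_state(): the state, without advancing time (a new reading comes with each control period).
- ctrl.read_camera(name): name is "scene" or "top" or "wrist"; returns a dict with "img" (400x640x3 uint8, red, green, blue), "depth" (400x640 float32, m along the optical axis (not along the pixel's ray), 0 where there is no reading), "camera_matrix" (3x3 intrinsics, pixels), "distortion" ([k1, k2, p1, p2, k3] as OpenCV has them; the pictures are not rectified), "xyz" and "rotation" of the camera in the world; the wrist camera has in their place "tool_from_camera" (4x4, takes a point from camera to tool coordinates, whose origin is the TCP and whose axes are the flange's). Camera axes: x right, y up, looking along -z (the intrinsics and any distortion apply to the point x, -y, -z); pixel columns grow to the right and rows downward; lengths in m; the calibration is good to about 2 mm. A picture is of the moment at which its call begins: read the wrist's pose just before it.
- ctrl.sign_off(): hands the job in; it is judged then, once.
The state is a dict: "time": time; "qpos": joint angles; "dq": joint speeds; "joint_efforts": joint torques, N m; "eef_pos": TCP position; "tcp_rot": TCP orientation; "contact_force": force on the tool from outside, world axes, zero at the start; "wrist_torque": the same for the moment, N m; "opening": opening from 0.0 (shut) to 1.0 (fully open); "finger_force": force on a finger pad.
Only numpy, scipy, OpenCV 4.12 (cv2) and the standard library are available. Lean on these libraries where they do the work, as an engineer would, in place of code of your own. Each camera call takes 0.05 s, during which the arm holds its last target. There are 200 camera calls.

## Working session

There is one attempt and no reset: what is moved stays moved. The work goes in short steps, Python scripts to look and compute and a shell command to move; the robot and the scene stay as the last step left them, time stands still between calls to the robot, and variables do not carry over. Pictures are saved under pics/ and viewed, at most 10 in all, crops included, and the job is handed in when it is done.

```bash
ls; mkdir -p pics; cat > h.py <<'E'
import numpy as np, cv2
from plant import ctrl
from scipy.spatial.transform import Rotation as R
def cam(n):
    s=ctrl.get_state(); c=ctrl.read_camera(n)
    if n=="wrist":
        T=np.eye(4); T[:3,:3]=R.from_quat(s["tcp_rot"]).as_matrix(); T[:3,3]=s["eef_pos"]
        M=T@np.array(c["tool_from_camera"])
    else:
        M=np.eye(4); M[:3,:3]=np.array(c["rotation"]).reshape(3,3); M[:3,3]=c["xyz"]
    c["M"]=M; return c
def save(c,f): cv2.imwrite(f,c["img"][:,:,::-1])
def cloud(c):
    h,w=c["depth"].shape
    uv=np.stack(np.meshgrid(np.arange(w),np.arange(h)),-1).reshape(-1,1,2).astype(np.float32)
    n=cv2.undistortPoints(uv,np.array(c["camera_matrix"]),np.array(c["distortion"])).reshape(h,w,2)
    d=c["depth"]; P=np.stack([n[...,0]*d,-n[...,1]*d,-d],-1)
    W=P@c["M"][:3,:3].T+c["M"][:3,3]; W[d==0]=np.nan
    return W
E
python3 - <<'E'
from h import *
for n in ("scene","top"):
    c=cam(n); save(c,f"pics/{n}0.png"); np.save(f"{n}0.npy",cloud(c)); print(n,c["M"].round(3).tolist(),(c["depth"]>0).mean())
print(ctrl.get_state())
E
```

```text
picsTraceback (most recent call last):
  File "<stdin>", line 3, in <module>
  File "h.py", line 10, in cam
    M=np.eye(4); M[:3,:3]=np.array(c["rotation"]).reshape(3,3); M[:3,3]=c["xyz"]
                          ~~~~~~~~~~~~~~~~~~~~~~~~~~~~~~~^^^^^
ValueError: cannot reshape array of size 4 into shape (3,3)
```

```bash
sed -i 's/np.array(c\["rotation"\]).reshape(3,3)/R.from_quat(c["rotation"]).as_matrix()/' h.py
python3 - <<'E'
from h import *
for n in ("scene","top"):
    c=cam(n); save(c,f"pics/{n}0.png"); np.save(f"{n}0.npy",cloud(c)); print(n,c["M"].round(3).tolist(),(c["depth"]>0).mean())
print(ctrl.get_state())
E
```

```text
scene [[0.467, 0.534, -0.705, -0.196], [-0.884, 0.292, -0.364, -0.231], [0.012, 0.794, 0.608, 0.757], [0.0, 0.0, 0.0, 1.0]] 0.9961171875
top [[0.006, 0.994, -0.11, 0.457], [-1.0, 0.005, -0.012, 0.189], [-0.011, 0.11, 0.994, 1.142], [0.0, 0.0, 0.0, 1.0]] 0.996015625
{'time': 0.15, 'qpos': array([ 1.11197713e+00,  2.87013093e-01,  1.57784617e+00,  5.87641614e-06,
        1.27859671e+00, -1.49970403e-01]), 'dq': array([ 9.88520833e-04, -2.09053443e-03, -5.82406497e-03,  6.37273632e-04,
        6.54756832e-05,  3.19542254e-05]), 'joint_efforts': array([ 1.59366762e-03, -4.06599426e+01, -2.93142986e+01, -9.09631376e-05,
        3.91930633e-03, -1.21036339e-05]), 'eef_pos': array([0.20487615, 0.64257212, 0.20572807]), 'tcp_rot': array([ 1.53812146e-01,  9.88099669e-01, -8.87987352e-04, -2.81916902e-04]), 'contact_force': array([-0.02645204, -0.5067297 , -0.2484836 ]), 'wrist_torque': array([-0.04934289, -0.027007  , -0.02237688]), 'finger_force': 0.0, 'opening': 1.0033239267129954}
```

View pics/scene0.png

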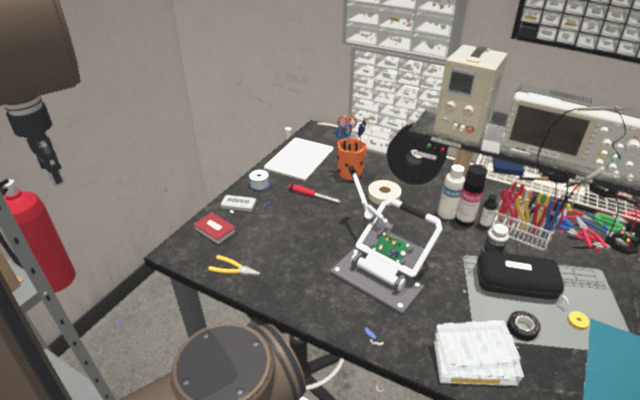

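View pics/top0.png

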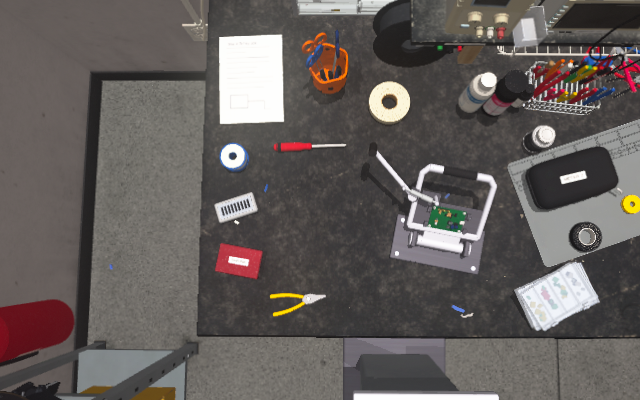

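The scene view shows the stand's frame with its dark tube at about (413,215) and the leg's foot near (355,172). In the top view the base is at (437,240), the tube at (462,173), the leg pivot at about (420,200) and the foot at (374,150).

```bash
python3 - <<'E'
from h import *
W=np.load("top0.npy"); I=cv2.imread("pics/top0.png")[:,:,::-1].astype(int)
def reg(u0,u1,v0,v1,f):
    m=np.zeros(W.shape[:2],bool); m[v0:v1,u0:u1]=1; m&=f; return m
mx=I.max(-1)
# tube: black & high
m=reg(440,486,160,190,(W[...,2]>0.08)&(mx<70)); P=W[m]; print("tube",m.sum(),P.mean(0),P.min(0),P.max(0))
c=P.mean(0); u,s,v=np.linalg.svd(P-c); print("axis",v[0])
# foot
m=reg(365,385,140,162,(W[...,2]>0.05)&(mx<90)); P=W[m]; print("foot",m.sum(),P.mean(0),P.min(0),P.max(0))
# base plate
m=reg(385,495,195,280,(W[...,2]>0.006)&(W[...,2]<0.020)); P=W[m]
r=cv2.minAreaRect((P[:,:2]*1000).astype(np.float32)); print("base",m.sum(),P.mean(0),r)
gr=reg(425,470,205,235,(I[...,1]>I[...,0]+25)&(I[...,1]>I[...,2]+15)); P=W[gr]; print("board",gr.sum(),P.mean(0))
for uv in [(397,252),(475,264),(417,192),(437,239),(405,188),(390,170),(380,158),(374,151)]: print(uv,W[uv[1],uv[0]].round(3),I[uv[1],uv[0]])
k=cv2.resize(cv2.imread("pics/top0.png")[130:285,350:510],None,fx=4,fy=4,interpolation=2)[:600]; cv2.imwrite("pics/crop0.png",k[:600,:640])
E
```

```text
tube 286 [ 0.62197933 -0.05404464  0.12667006] [ 0.60903137 -0.0869911   0.11770025] [ 0.6377562  -0.02067733  0.13498933]
axis [-1.91898312e-01 -9.81414743e-01  3.74963134e-04]
foot 103 [0.66356258 0.12611403 0.15880899] [0.64721467 0.11745833 0.13015308] [0.68344293 0.13381693 0.17485386]
base 2272 [ 0.46480088 -0.0184959   0.01203161] ((500.7878112792969, -22.05254364013672), (177.28660583496094, 222.236572265625), 0.29354405403137207)
board 537 [nan nan nan]
(397, 252) [0.46  0.063 0.015] [252 252 254]
(475, 264) [ 0.435 -0.111  0.012] [128 122 131]
(417, 192) [0.582 0.034 0.124] [205 204 204]
(437, 239) [ 0.489 -0.021  0.042] [241 238 242]
(405, 188) [0.59  0.058 0.126] [218 215 217]
(390, 170) [0.625 0.089 0.133] [245 241 246]
(380, 158) [0.647 0.11  0.146] [246 243 247]
(374, 151) [0.657 0.124 0.17 ] [55 51 49]
```

View pics/crop0.png

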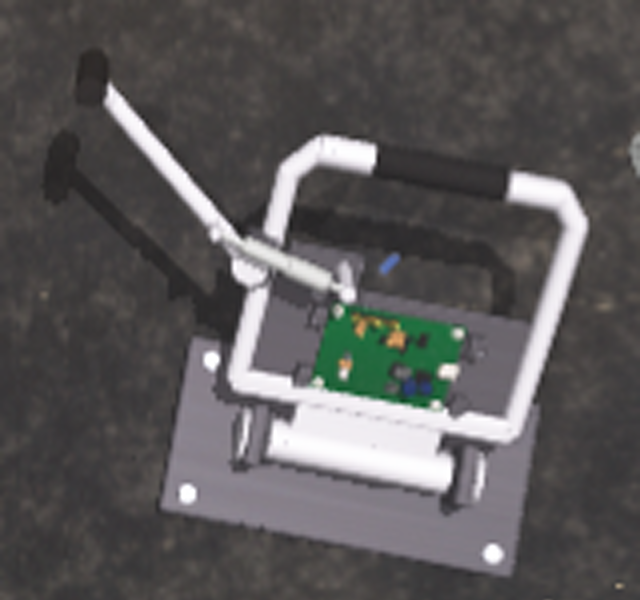

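The crop shows the base's front edge from (160,510) to (510,575) and the tube spanning (375,160) to (510,185). The leg pivot is at about (250,265) and the foot at (92,75). The tube and foot measurements both fit a yaw of about -0.19 and a frame angle of about 0.54. I'll check the hub and then work out the first move.

```bash
cat >> h.py <<'E'
def ray(c,uv,z):
    n=cv2.undistortPoints(np.array([[uv]],np.float32),np.array(c["camera_matrix"]),np.array(c["distortion"]))[0,0]
    d=c["M"][:3,:3]@np.array([n[0],-n[1],-1]); o=c["M"][:3,3]; return o+d*(z-o[2])/d[2]
def totool(p):
    "shift (cm, tool axes) from present TCP to world p; twist to bring tool y on angle a"
    s=ctrl.get_state(); return R.from_quat(s["tcp_rot"]).as_matrix().T@(np.array(p)-s["eef_pos"])*100
def yawerr(a):
    y=R.from_quat(ctrl.get_state()["tcp_rot"]).as_matrix()[:,1]; return np.degrees(np.arctan2(y[1],y[0])-a)
E
python3 - <<'E'
from h import *
c=cam("top")
a=ray(c,(390,257.5),.012);b=ray(c,(477.5,273.7),.012); d=(a-b)[:2]; print(a,b,np.linalg.norm(d)); 
yaw=np.arctan2(-d[0],d[1]); x=np.array([np.cos(yaw),np.sin(yaw)]); print("yaw",yaw,"hub",(a+b)[:2]/2+.05*x)
W=np.load("top0.npy"); I=cv2.imread("pics/top0.png").max(-1)
m=np.zeros(I.shape,bool); m[160:190,440:486]=1; m&=(W[...,2]>.08)&(I<70)
v=np.argwhere(m); P=W[m]; x=np.array([.9815,-.1915,0])
from scipy.optimize import least_squares
A=np.c_[P@x,P[:,2]]
r=least_squares(lambda q:np.hypot(A[:,0]-q[0],A[:,1]-q[1])-.009,[A[:,0].mean(),.118],loss="soft_l1",f_scale=.002); print("tube s,z",r.x, np.abs(r.fun).mean())
y=np.array([.1915,.9815,0]); print("tube y mid",(P@y).min()/2+(P@y).max()/2)
t=r.x[0]*x+((P@y).min()+(P@y).max())/2*y; print("tube",t)
th=np.arcsin((r.x[1]-.032)/.17); print("theta",th,"hub",(t-.17*np.cos(th)*x)[:2])
print(totool([t[0],t[1],.2]),yawerr(-.193))
E
```

```text
[0.44823644 0.07829094 0.012     ] [ 0.41345694 -0.11569693  0.012     ] 0.19708096636667546
yaw -0.17740222366594616 hub [ 0.48006197 -0.02752665]
tube s,z [0.62231165 0.1198331 ] 0.0012672979076174115
tube y mid 0.06650489436280006
tube [ 0.62353457 -0.05389813  0.        ]
theta 0.5429515272142714 hub [ 0.48067541 -0.02602494]
[-61.05385095 -53.63778175   0.65780295] 83.36412700052867
```

```bash
python3 -m pendant '[{"dx":-6,"dy":-5.4,"twist":8},{"dx":-12,"dy":-10.7,"twist":17},{"dx":-18,"dy":-16,"twist":25},{"dx":-22,"dy":-20,"twist":33},{"dx":-27,"dy":-24,"twist":41},{"dx":-32,"dy":-28,"twist":49},{"dx":-37,"dy":-32.5,"twist":57},{"dx":-42,"dy":-37,"twist":65},{"dx":-47,"dy":-41.3,"twist":74},{"dx":-51,"dy":-44.8,"twist":83}]' 60 30
python3 -c "
from h import *
print(totool([.6235,-.0539,.17]),yawerr(-.19))"
```

```text
[-61.05138915 -53.63446679   3.65780211] 83.19223966198942$[0]: bad value
```

```bash
python3 -m pendant '[{"dx":-6,"dy":-5.4,"dz":0,"twist":8},{"dx":-12,"dy":-10.7,"dz":0,"twist":17},{"dx":-18,"dy":-16,"dz":0,"twist":25},{"dx":-22,"dy":-20,"dz":0,"twist":33},{"dx":-27,"dy":-24,"dz":0,"twist":41},{"dx":-32,"dy":-28,"dz":0,"twist":49},{"dx":-37,"dy":-32.5,"dz":0,"twist":57},{"dx":-42,"dy":-37,"dz":0,"twist":65},{"dx":-47,"dy":-41.3,"dz":0,"twist":74},{"dx":-51,"dy":-44.8,"dz":0,"twist":83}]' 60 30
python3 -c "
from h import *
print(totool([.6235,-.0539,.17]),yawerr(-.19))"
```

```text
time: 1.45
eef_pos: [0.5276, 0.1055, 0.2069]
tcp_rot: [0.772, 0.636, 0.0, 0.0]
contact_force: [0.3, 1.3, 0.2]
opening: 0.599
finger_force: 0.0
[-13.81556184  12.45217043   3.69277082] -0.11691609468559531
```

```bash
python3 -m pendant '[{"dx":-4,"dy":3.6,"dz":0,"twist":0},{"dx":-8,"dy":7.2,"dz":0,"twist":0},{"dx":-12,"dy":10.8,"dz":0,"twist":0},{"dx":-13.8,"dy":12.4,"dz":0,"twist":0},{"dx":-13.8,"dy":12.4,"dz":0,"twist":0},{"dx":-13.8,"dy":12.4,"dz":0,"twist":0}]'
python3 - <<'E'
from h import *
c=cam("wrist"); save(c,"pics/w1.png"); W=cloud(c); I=c["img"].max(-1)
x=np.array([.982,-.189,0]);y=np.array([.189,.982,0])
m=(W[...,2]>.1)&(W[...,2]<.15)&(np.hypot(W[...,0]-.6235,W[...,1]+.054)<.045)&(I<80)
P=W[m]; print(m.sum(),P.min(0),P.max(0),P.mean(0))
if m.sum()>50:
    print("s,z max",(P@x).min(),(P@x).max(),"y",(P@y).min(),(P@y).max())
print(totool([.6235,-.0539,.12-.019]),yawerr(-.19))
E
```

```text
time: 2.2
eef_pos: [0.6225, -0.0499, 0.2066]
tcp_rot: [0.77, 0.639, -0.0, -0.001]
contact_force: [0.5, 0.2, -0.1]
opening: 0.6
finger_force: 0.0
1656 [ 0.60593345 -0.0898601   0.11927209] [ 0.63617672 -0.01872829  0.13081742] [ 0.62111427 -0.05378808  0.12707573]
s,z max 0.6113185931188206 0.6291429443021455 y 0.028604435515894006 0.09867764249538724
[-0.39772174  0.17884251 10.5720649 ] 0.27954506326887985
```

View pics/w1.png

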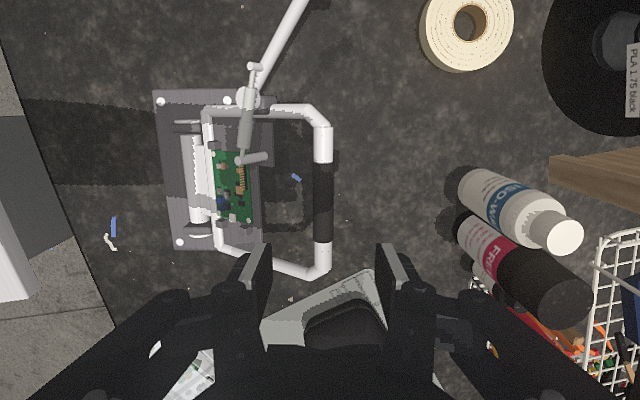

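The wrist view shows the tube vertical at about (323,200), with clear space on its left side. It sits midway between the fingers, and the leg is well clear. I'll descend and grip.

```bash
python3 -m pendant '[{"dx":-0.4,"dy":0.1,"dz":4,"twist":0},{"dx":-0.4,"dy":0.1,"dz":7,"twist":0},{"dx":-0.4,"dy":0.1,"dz":9.5,"twist":0},{"dx":-0.4,"dy":0.1,"dz":10.8,"twist":0},{"dx":-0.4,"dy":0.1,"dz":10.8,"twist":0},{"dx":-0.4,"dy":0.1,"dz":10.8,"twist":0}]' 50 25 && python3 -m pendant '[{"dx":0,"dy":0,"dz":0,"twist":0},{"dx":0,"dy":0,"dz":0,"twist":0},{"dx":0,"dy":0,"dz":0,"twist":0},{"dx":0,"dy":0,"dz":0,"twist":0},{"dx":0,"dy":0,"dz":0,"twist":0}]' 0 25
python3 - <<'E'
import numpy as np
# arc increments (dy back = -s, dz up = -) relative to theta0
t0=.543
for t in np.arange(.543,1.1,.07): print(round(t,3),(17*(np.cos(t)-np.cos(t0))).round(2),(-17*(np.sin(t)-np.sin(t0))).round(2))
E
```

```text
time: 3.0
eef_pos: [0.6243, -0.0552, 0.1004]
tcp_rot: [0.77, 0.638, 0.001, 0.001]
contact_force: [-0.8, -0.1, -0.1]
opening: 0.496
finger_force: 0.0
time: 3.62
eef_pos: [0.6242, -0.0556, 0.0998]
tcp_rot: [0.77, 0.638, 0.001, 0.001]
contact_force: [-0.6, 0.4, 3.2]
opening: -0.002
finger_force: 2.2
0.543 0.0 -0.0
0.613 -0.65 -1.0
0.683 -1.37 -1.95
0.753 -2.15 -2.84
0.823 -2.99 -3.68
0.893 -3.89 -4.46
0.963 -4.85 -5.17
1.033 -5.85 -5.82
```

The fingers shut fully, so something went wrong. Looking.

```bash
python3 - <<'E'
from h import *
c=cam("scene"); save(c,"pics/s2.png")
a=c["img"][:,:,::-1][120:320,280:480]
cw=cam("wrist")["img"][:,:,::-1]
k=np.hstack([cv2.resize(a,(500,500)),cv2.resize(cw[:,200:440][80:],(300,400)) if 0 else np.vstack([cv2.resize(cw,(300,188)),np.zeros((312,300,3),np.uint8)])])
cv2.imwrite("pics/s2.png",k)
E
```

```text
(no output)
```

View pics/s2.png

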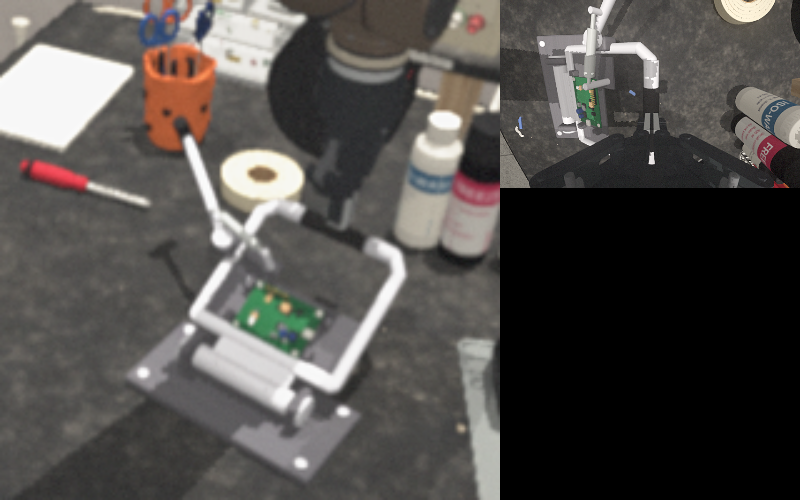

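The closed fingers are at (343,215) in the left crop, at or just behind the dark tube. The frame is still leaning. I'll measure where the tube is now.

```bash
python3 - <<'E'
from h import *
x=np.array([.982,-.189,0]);y=np.array([.189,.982,0])
h=np.array([.4805,-.0265,.032])
for n in("scene","top"):
    c=cam(n); W=cloud(c); I=c["img"]; 
    Q=W-h; s=Q@x; t=Q@y
    # white top-tube ends and rails
    m=(I.min(-1)>150)&(np.abs(t)<.085)&(s>-.05)&(s<.2)&(Q[...,2]>.02)
    r=m&(np.abs(np.abs(t)-.063)<.012)
    print(n,r.sum(),"angle rails",np.percentile(np.arctan2(Q[...,2],s)[r&(np.hypot(s,Q[...,2])>.1)],[10,50,90]))
    e=m&(np.abs(t)>.037)&(np.abs(t)<.055)&(np.hypot(s,Q[...,2])>.15); print("tube ends",e.sum(),np.percentile(s[e],[5,50,95]),np.percentile(Q[...,2][e],[5,50,95]))
    d=(I.max(-1)<80)&(np.abs(t)<.035)&(s>.1)&(s<.19)&(Q[...,2]>.05)&(Q[...,2]<.3); 
    print("dark",d.sum(),np.percentile(s[d],[5,50,95]),np.percentile(Q[...,2][d],[5,50,95]))
st=ctrl.get_state(); p=st["eef_pos"]-h; print("tcp",p@x,p@y,p[2],st["contact_force"],st["finger_force"],st["opening"])
E
```

```text
scene 443 angle rails [0.53040863 0.55243479 0.81150129]
tube ends 74 [0.13707238 0.14163724 0.14920329] [0.08271869 0.0881845  0.09107807]
dark 1367 [0.10800416 0.1197493  0.15516968] [0.08503178 0.21261111 0.29125363]
top 261 angle rails [0.52804595 0.54935236 0.81644491]
tube ends 63 [0.14086073 0.14648384 0.1542608 ] [0.08571909 0.09012664 0.09308138]
dark 100 [0.1389406  0.14574044 0.15519994] [0.0834701  0.09022577 0.09402374]
tcp 0.14668457554509576 -0.0013884742970222022 0.06756982087800707 [ 1.08483715 -0.60387244  2.97577591] 2.4709189496934414 -0.00036748122696175875
```

```bash
python3 - <<'E'
from h import *
c=cam("wrist"); W=cloud(c); h=np.array([.4805,-.0265,.032]); x=np.array([.982,-.189,0]);y=np.array([.189,.982,0])
k=cv2.resize(c["img"][:,:,::-1][140:400,200:460],(560,560),interpolation=2)
k=np.clip(k.astype(float)*1.8,0,255).astype(np.uint8)
sc=cam("scene")["img"][:,:,::-1][170:230,390:440]; sc=np.clip(cv2.resize(sc,(240,288),interpolation=2)*1.8,0,255).astype(np.uint8)
k=np.hstack([k,np.vstack([sc,np.zeros((272,240,3),np.uint8)])]); cv2.imwrite("pics/w2.png",k)
for v in range(150,300,10): print(v,[tuple((np.array([(W[v,u]-h)@x,(W[v,u]-h)@y,(W[v,u]-h)[2]])*1000).round().tolist()) for u in (300,316,323,330,345)])
E
```

```text
150 [(126.0, 36.0, -33.0), (143.0, 52.0, 91.0), (146.0, 52.0, 92.0), (149.0, 52.0, 90.0), (165.0, 36.0, -32.0)]
160 [(126.0, 27.0, -31.0), (143.0, 47.0, 91.0), (146.0, 47.0, 92.0), (149.0, 47.0, 91.0), (165.0, 27.0, -32.0)]
170 [(126.0, 18.0, -32.0), (143.0, 43.0, 92.0), (146.0, 42.0, 92.0), (149.0, 42.0, 90.0), (166.0, 18.0, -31.0)]
180 [(126.0, 9.0, -31.0), (143.0, 38.0, 91.0), (146.0, 38.0, 92.0), (149.0, 37.0, 90.0), (166.0, 9.0, -31.0)]
190 [(126.0, 0.0, -32.0), (nan, nan, nan), (146.0, 33.0, 92.0), (149.0, 33.0, 91.0), (166.0, 0.0, -32.0)]
200 [(126.0, -9.0, -32.0), (143.0, 28.0, 92.0), (146.0, 28.0, 92.0), (149.0, 28.0, 92.0), (166.0, -9.0, -32.0)]
210 [(125.0, -19.0, -32.0), (143.0, 23.0, 92.0), (146.0, 23.0, 93.0), (149.0, 23.0, 92.0), (166.0, -18.0, -30.0)]
220 [(125.0, -29.0, -32.0), (143.0, 17.0, 92.0), (146.0, 18.0, 92.0), (149.0, 17.0, 92.0), (167.0, -28.0, -31.0)]
230 [(125.0, -38.0, -32.0), (143.0, 12.0, 92.0), (146.0, 12.0, 92.0), (149.0, 12.0, 92.0), (167.0, -38.0, -31.0)]
240 [(125.0, -48.0, -31.0), (143.0, 9.0, 97.0), (146.0, 9.0, 98.0), (149.0, 9.0, 97.0), (167.0, -48.0, -32.0)]
250 [(135.0, 5.0, 99.0), (143.0, 9.0, 107.0), (146.0, 9.0, 108.0), (149.0, 9.0, 107.0), (157.0, 5.0, 99.0)]
260 [(136.0, 4.0, 108.0), (143.0, 9.0, 118.0), (146.0, 9.0, 117.0), (149.0, 10.0, 118.0), (156.0, 5.0, 110.0)]
270 [(136.0, 5.0, 119.0), (143.0, 9.0, 126.0), (146.0, 8.0, 125.0), (149.0, 9.0, 126.0), (155.0, 5.0, 119.0)]
280 [(138.0, 12.0, 138.0), (143.0, 10.0, 134.0), (146.0, 7.0, 130.0), (149.0, 7.0, 130.0), (154.0, 12.0, 138.0)]
290 [(138.0, 9.0, 141.0), (143.0, 10.0, 141.0), (146.0, 2.0, 130.0), (148.0, 10.0, 141.0), (153.0, 11.0, 142.0)]
```

View pics/w2.png

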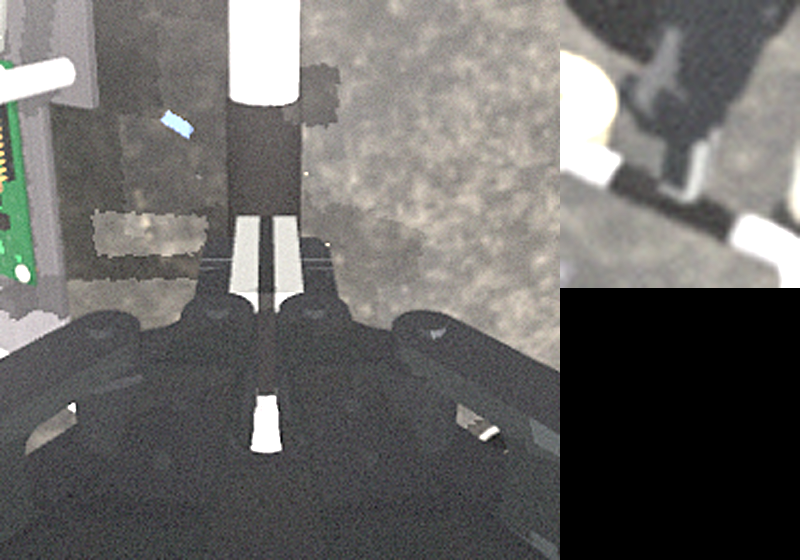

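The closed fingertips appear to end on top of the tube: the finger faces are only visible above z≈0.097 relative to the hub, yet the TCP reads 0.068. I'll lift clear and measure the real fingertip position.

```bash
python3 -m pendant '[{"dx":0,"dy":0,"dz":-3,"twist":0},{"dx":0,"dy":0,"dz":-6,"twist":0},{"dx":0,"dy":0,"dz":-6,"twist":0},{"dx":0,"dy":0,"dz":-6,"twist":0}]' 0 25
cat > chk.py <<'E'
from h import *
x=np.array([.982,-.189,0]);y=np.array([.189,.982,0]);h=np.array([.4805,-.0265,.032])
st=ctrl.get_state(); Rm=R.from_quat(st["tcp_rot"]).as_matrix()
print("tcp",st["eef_pos"],(st["eef_pos"]-h)@x,(st["eef_pos"]-h)@y,st["eef_pos"][2]-.032,st["contact_force"],st["opening"])
for n in("wrist","scene","top"):
    c=cam(n); W=cloud(c); save(c,f"pics/chk_{n}.png"); T=(W-st["eef_pos"])@Rm
    m=(np.abs(T[...,0])<.02)&(np.abs(T[...,1])<.06)&(T[...,2]>-.06)&(T[...,2]<.025)
    if m.sum(): print(n,"finger",m.sum(),np.percentile(T[m],[1,50,99],axis=0).round(3).tolist())
    Q=W-h;s=Q@x;t=Q@y;r=np.hypot(s,Q[...,2]); e=(c["img"].min(-1)>150)&(np.abs(t)>.037)&(np.abs(t)<.055)&(r>.15)&(r<.19)
    if e.sum(): print(n,"tube top",e.sum(),np.median(s[e]),np.percentile(Q[...,2][e],97),"ang",np.arctan2(np.percentile(Q[...,2][e],97)-.009,np.median(s[e])))
E
python3 chk.py
```

```text
time: 4.42
eef_pos: [0.6222, -0.0551, 0.1566]
tcp_rot: [0.77, 0.638, -0.001, -0.001]
contact_force: [0.1, 0.6, 0.2]
opening: -0.002
finger_force: 0.0
tcp [ 0.62216365 -0.05505104  0.15662131] 0.14450984945248196 -0.0012626896495135864 0.12462131397154474 [0.05178469 0.55078918 0.24531943] -0.001828963249589831
wrist finger 1767 [[0.006, -0.014, -0.06], [0.01, -0.001, -0.046], [0.011, 0.013, -0.029]]
wrist tube top 628 0.14566056561600477 0.09213246480690332 ang 0.5186173217827897
scene finger 131 [[-0.014, -0.015, -0.059], [-0.007, -0.008, -0.045], [0.01, 0.006, -0.024]]
scene tube top 85 0.14169849211479618 0.09129045142647971 ang 0.5261398178493761
top tube top 64 0.14705391230118603 0.09325294201900788 ang 0.5202841094159916
```

Both cameras put the real fingertips about 26 mm behind the reported TCP, so the reported TCP is too far forward. I'll confirm the figure with the fingers open before descending again.

```bash
python3 -m pendant '[{"dx":0,"dy":0,"dz":0,"twist":0},{"dx":0,"dy":0,"dz":0,"twist":0},{"dx":0,"dy":0,"dz":0,"twist":0}]' 50 25
python3 chk.py; python3 - <<'E'
from h import *
print(ctrl.grip_point_offset)
s=ctrl.get_state(); Rm=R.from_quat(s["tcp_rot"]).as_matrix()
for n in("wrist","scene"):
    W=cloud(cam(n)); T=(W-s["eef_pos"])@Rm
    for a,b in((-.05,-.012),(.012,.05)):
        m=(np.abs(T[...,0])<.016)&(T[...,1]>a)&(T[...,1]<b)&(T[...,2]>-.05)&(T[...,2]<.01); P=T[m]
        print(n,m.sum(),np.histogram(P[:,2],bins=np.arange(-.05,.011,.005))[0], np.percentile(P[:,1],[1,50,99]).round(4) if m.sum() else "")
E
```

```text
time: 4.95
eef_pos: [0.6234, -0.0554, 0.1587]
tcp_rot: [0.77, 0.638, -0.0, -0.0]
contact_force: [-0.2, 0.2, 1.1]
opening: 0.502
finger_force: 0.0
tcp [ 0.62340007 -0.05535438  0.15871905] 0.1457813513814964 -0.001326887803376404 0.12671905418705567 [-0.24750442  0.20445022  1.13108091] 0.5024038017429168
wrist finger 2622 [[-0.011, -0.035, -0.06], [0.006, -0.022, -0.047], [0.011, 0.034, -0.028]]
wrist tube top 1043 0.14576488486563194 0.0921391537234718 ang 0.5183437973767537
scene finger 202 [[-0.013, -0.037, -0.06], [-0.005, -0.025, -0.044], [0.008, 0.027, -0.025]]
scene tube top 82 0.14254985164310924 0.09138521889436903 ang 0.5240407379824856
top tube top 64 0.14688279302494017 0.0938257608950976 ang 0.5237159059860856
0.0187
wrist 799 [245 213 187 120  34   0   0   0   0   0   0   0] [-0.0352 -0.0232 -0.0216]
wrist 763 [227 218 181 105  32   0   0   0   0   0   0   0] [0.0205 0.0225 0.034 ]
scene 75 [18 18 19 12  8  0  0  0  0  0  0  0] [-0.0359 -0.0308 -0.0229]
scene 62 [11 13 13 16  9  0  0  0  0  0  0  0] [0.0195 0.0227 0.0274]
```

The tips are at tool z ≈ -0.025 in both views, so the grasp point is about 44 mm behind the reported TCP. Descending with that correction.

```bash
python3 -m pendant '[{"dx":0,"dy":0,"dz":3,"twist":0},{"dx":0,"dy":0,"dz":6,"twist":0},{"dx":0,"dy":0,"dz":8.8,"twist":0},{"dx":0,"dy":0,"dz":8.8,"twist":0},{"dx":0,"dy":0,"dz":8.8,"twist":0}]' 50 25 && python3 -m pendant '[{"dx":0,"dy":0,"dz":0,"twist":0},{"dx":0,"dy":0,"dz":0,"twist":0},{"dx":0,"dy":0,"dz":0,"twist":0},{"dx":0,"dy":0,"dz":0,"twist":0},{"dx":0,"dy":0,"dz":0,"twist":0}]' 0 25
python3 - <<'E'
import numpy as np
t0=.52
for t in list(np.arange(.59,1.1,.07))+[1.08]: print(round(t,3),(17*(np.cos(t)-np.cos(t0))).round(2),(-17*(np.sin(t)-np.sin(t0))).round(2))
E
```

```text
time: 5.82
eef_pos: [0.6243, -0.0556, 0.0721]
tcp_rot: [0.77, 0.638, 0.001, 0.001]
contact_force: [0.3, 1.0, 0.4]
opening: 0.496
finger_force: 0.0
time: 6.45
eef_pos: [0.6244, -0.0556, 0.0718]
tcp_rot: [0.77, 0.638, 0.001, 0.001]
contact_force: [-0.1, -0.6, 4.9]
opening: 0.201
finger_force: 24.8
0.59 -0.63 -1.01
0.66 -1.32 -1.98
0.73 -2.08 -2.89
0.8 -2.91 -3.75
0.87 -3.79 -4.55
0.94 -4.73 -5.28
1.01 -5.71 -5.95
1.08 -6.74 -6.55
1.08 -6.74 -6.55
```

```bash
python3 -m pendant '[{"dx":0,"dy":-0.63,"dz":-1.0,"twist":0},{"dx":0,"dy":-1.32,"dz":-1.98,"twist":0},{"dx":0,"dy":-2.08,"dz":-2.9,"twist":0},{"dx":0,"dy":-2.9,"dz":-3.75,"twist":0},{"dx":0,"dy":-3.8,"dz":-4.55,"twist":0},{"dx":0,"dy":-4.73,"dz":-5.28,"twist":0},{"dx":0,"dy":-5.7,"dz":-5.95,"twist":0},{"dx":0,"dy":-6.4,"dz":-6.37,"twist":0},{"dx":0,"dy":-6.4,"dz":-6.37,"twist":0},{"dx":0,"dy":-6.4,"dz":-6.37,"twist":0}]'; python3 chk.py
```

```text
time: 7.7
eef_pos: [0.566, -0.0445, 0.1388]
tcp_rot: [0.77, 0.638, 0.005, 0.006]
contact_force: [5.8, 0.7, 8.1]
opening: 0.199
finger_force: 25.2
tcp [ 0.56602047 -0.04449201  0.13883944] 0.08738159243734485 -0.0015047838121409385 0.1068394407799603 [5.77674925 0.68896517 8.0989403 ] 0.1992398492074607
wrist finger 5306 [[-0.019, -0.043, -0.059], [0.006, -0.002, -0.046], [0.019, 0.021, 0.024]]
wrist tube top 1831 0.08610073307904416 0.1539611478959055 ang 1.0348318300338348
scene finger 206 [[-0.019, -0.042, -0.058], [-0.008, -0.014, -0.043], [0.019, 0.014, 0.025]]
scene tube top 103 0.08266891595711937 0.1524924825846325 ang 1.0481206039327289
top finger 40 [[0.002, -0.054, -0.047], [0.016, -0.038, 0.021], [0.02, 0.009, 0.025]]
top tube top 67 0.08761085940412122 0.15504866103199935 ang 1.0304691518709115
```

At about 60 degrees. Releasing.

```bash
python3 -m pendant '[{"dx":0,"dy":0,"dz":0,"twist":0},{"dx":0,"dy":0,"dz":0,"twist":0},{"dx":0,"dy":0,"dz":0,"twist":0},{"dx":0,"dy":0,"dz":0,"twist":0}]' 45; python3 chk.py
```

```text
time: 8.35
eef_pos: [0.5599, -0.0433, 0.1337]
tcp_rot: [0.77, 0.638, -0.001, -0.001]
contact_force: [-0.5, -0.6, -0.8]
opening: 0.448
finger_force: 0.0
tcp [ 0.55988216 -0.04333008  0.1336903 ] 0.08113416199705235 -0.0015239135435247948 0.10169029651764644 [-0.50787315 -0.64685119 -0.78396334] 0.4477458101413531
wrist finger 6726 [[-0.019, -0.048, -0.059], [0.006, 0.002, -0.05], [0.019, 0.031, 0.024]]
wrist tube top 1747 0.08600086064083273 0.15392138487926038 ang 1.035220881230879
scene finger 299 [[-0.019, -0.049, -0.058], [-0.007, -0.026, -0.044], [0.019, 0.023, 0.025]]
scene tube top 92 0.08250729122859976 0.15314669684073626 ang 1.050930114927538
top finger 73 [[0.001, -0.047, -0.053], [0.012, -0.035, 0.021], [0.02, 0.012, 0.025]]
top tube top 68 0.08788752630505364 0.15495231910402277 ang 1.0287856906128472
```

Released, and the frame holds at about 1.04 rad. Lifting clear and locating the foot.

```bash
python3 -m pendant '[{"dx":0,"dy":0.4,"dz":-4,"twist":0},{"dx":0,"dy":0.4,"dz":-8,"twist":0},{"dx":0,"dy":0.4,"dz":-12,"twist":0},{"dx":0,"dy":0.4,"dz":-12,"twist":0},{"dx":0,"dy":0.4,"dz":-12,"twist":0}]' 0; cat > foot.py <<'E'
from h import *
x=np.array([.982,-.189,0]);y=np.array([.189,.982,0]);h=np.array([.4805,-.0265,.032])
th=1.04; fx=np.array([np.cos(th),np.sin(th)]);fz=np.array([-np.sin(th),np.cos(th)])
def w(a,b,c): q=a*fx+c*fz; return h+q[0]*x+b*y+np.array([0,0,q[1]])
st=ctrl.get_state()
for n in("scene","top"):
    c=cam(n);W=cloud(c);p=w(.1916,.1846,.019)
    m=(np.linalg.norm(W-p,axis=-1)<.045)&(c["img"].max(-1)<100); P=W[m]
    if m.sum(): print(n,m.sum(),P.mean(0),P.min(0),P.max(0))
print("tcp",st["eef_pos"],"err yaw",yawerr(-.19))
for l in (0,.2,.4,.6,.8,.95,1.1):
    f=np.radians(50)+l; p=w(.108+.13*np.cos(f),.085+.13*np.sin(f),.019)
    print(l,"foot",p.round(4),"tool shift to foot centre (tip)",totool(p+[0,0,-.025]).round(2))
E
python3 foot.py
```

```text
time: 9.12
eef_pos: [0.564, -0.0441, 0.2535]
tcp_rot: [0.77, 0.638, -0.0, -0.001]
contact_force: [-1.3, 0.1, -0.4]
opening: -0.001
finger_force: 0.0
scene 75 [0.58394257 0.13578504 0.2125587 ] [0.56909802 0.12640071 0.19388875] [0.615375   0.14693385 0.22315065]
top 208 [0.59505195 0.13887808 0.21213258] [0.57167778 0.12771487 0.19404393] [0.62013713 0.14959983 0.22542833]
tcp [ 0.56397269 -0.044072    0.25353943] err yaw 0.19029399035089292
0 foot [0.5945 0.1395 0.2068] tool shift to foot centre (tip) [18.61 -0.33  7.06]
0.2 foot [0.5866 0.1559 0.1883] tool shift to foot centre (tip) [20.07 -1.4   8.91]
0.4 foot [0.5766 0.1681 0.1677] tool shift to foot centre (tip) [21.08 -2.6  10.98]
0.6 foot [0.5649 0.1756 0.1457] tool shift to foot centre (tip) [21.6  -3.88 13.18]
0.8 foot [0.552  0.178  0.1234] tool shift to foot centre (tip) [21.6  -5.18 15.42]
0.95 foot [0.5419 0.1765 0.1068] tool shift to foot centre (tip) [21.26 -6.15 17.08]
1.1 foot [0.5315 0.1721 0.0909] tool shift to foot centre (tip) [20.63 -7.08 18.67]
```

The measured foot agrees with the model. Moving above it, then pushing along its arc.

```bash
python3 -m pendant '[{"dx":6,"dy":0,"dz":0,"twist":0},{"dx":12,"dy":-0.2,"dz":0.5,"twist":0},{"dx":17,"dy":-0.3,"dz":1.5,"twist":0},{"dx":18.9,"dy":-0.3,"dz":3,"twist":0},{"dx":18.9,"dy":-0.3,"dz":4,"twist":0},{"dx":18.9,"dy":-0.3,"dz":4,"twist":0}]' 0; python3 foot.py
```

```text
time: 9.98
eef_pos: [0.5955, 0.1406, 0.2123]
tcp_rot: [0.77, 0.638, -0.002, -0.001]
contact_force: [-0.1, -0.7, 0.8]
opening: -0.0
finger_force: 0.0
scene 97 [0.58526553 0.13597843 0.21779205] [0.56917645 0.12630324 0.19184278] [0.61561361 0.14800621 0.25002161]
top 2 [0.58480886 0.12022678 0.19628193] [0.58347745 0.11624757 0.19363281] [0.58614027 0.12420599 0.19893104]
tcp [0.59554836 0.14062011 0.21229314] err yaw 0.08030115591065733
0 foot [0.5945 0.1395 0.2068] tool shift to foot centre (tip) [-0.14 -0.19  3.27]
0.2 foot [0.5866 0.1559 0.1883] tool shift to foot centre (tip) [ 1.33 -1.28  5.12]
0.4 foot [0.5766 0.1681 0.1677] tool shift to foot centre (tip) [ 2.34 -2.48  7.18]
0.6 foot [0.5649 0.1756 0.1457] tool shift to foot centre (tip) [ 2.85 -3.77  9.37]
0.8 foot [0.552  0.178  0.1234] tool shift to foot centre (tip) [ 2.85 -5.09 11.61]
0.95 foot [0.5419 0.1765 0.1068] tool shift to foot centre (tip) [ 2.51 -6.06 13.27]
1.1 foot [0.5315 0.1721 0.0909] tool shift to foot centre (tip) [ 1.88 -6.99 14.86]
```

```bash
python3 -m pendant '[{"dx":0,"dy":-0.2,"dz":1.2,"twist":0},{"dx":0.2,"dy":-0.3,"dz":2.2,"twist":0},{"dx":0.8,"dy":-0.8,"dz":3.3,"twist":0},{"dx":1.3,"dy":-1.3,"dz":4.2,"twist":0},{"dx":1.8,"dy":-1.9,"dz":5.2,"twist":0},{"dx":2.3,"dy":-2.5,"dz":6.2,"twist":0},{"dx":2.3,"dy":-2.5,"dz":6.2,"twist":0}]' 0; python3 chk.py | grep -v finger
python3 - <<'E'
from h import *
k=cv2.resize(cv2.imread("pics/chk_scene.png")[120:320,280:480],(500,500)); t=cv2.imread("pics/chk_top.png")[110:290,340:520]
cv2.imwrite("pics/p3.png",np.hstack([k,np.vstack([cv2.resize(t,(300,300)),np.zeros((200,300,3),np.uint8)])]))
E
```

```text
time: 10.95
eef_pos: [0.5744, 0.1694, 0.1504]
tcp_rot: [0.77, 0.639, -0.002, -0.001]
contact_force: [0.9, -0.1, 0.6]
opening: 0.002
finger_force: 0.0
tcp [0.57437256 0.1694199  0.15038692] 0.05515399428565966 0.21013525512434456 0.11838691746531974 [ 0.88385792 -0.12136935  0.57137221] 0.001714683533264741
scene tube top 107 0.08226305505654265 0.15327991227225918 ang 1.052604844531458
top tube top 146 0.08712795562407424 0.15556418216770374 ang 1.0344531959258456
```

View pics/p3.png

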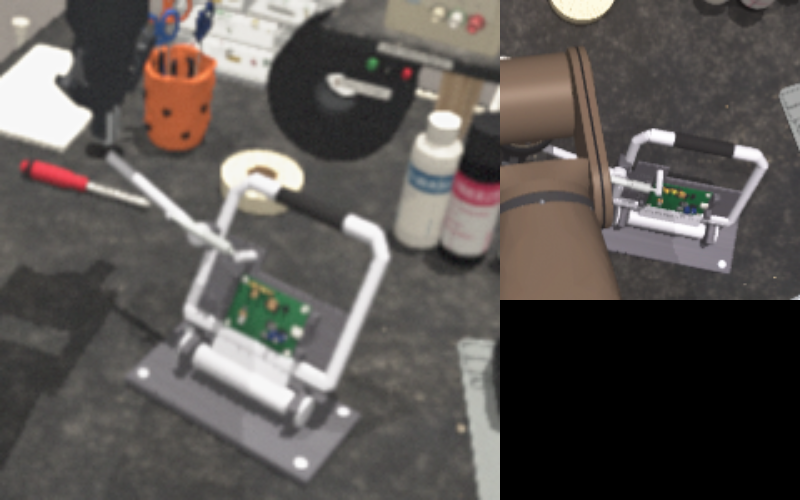

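The left crop shows the fingertip on the foot at (105,150) with the leg swinging outward. The frame is unmoved. Continuing past dead centre.

```bash
python3 -m pendant '[{"dx":0.3,"dy":-0.7,"dz":1.2,"twist":0},{"dx":0.5,"dy":-1.3,"dz":2.3,"twist":0},{"dx":0.5,"dy":-2.0,"dz":3.5,"twist":0},{"dx":0.5,"dy":-2.6,"dz":4.6,"twist":0},{"dx":0.3,"dy":-3.3,"dz":5.7,"twist":0},{"dx":0.1,"dy":-4.0,"dz":6.8,"twist":0},{"dx":-0.2,"dy":-4.5,"dz":7.7,"twist":0},{"dx":-0.2,"dy":-4.5,"dz":7.7,"twist":0},{"dx":-0.2,"dy":-4.5,"dz":7.7,"twist":0}]' 0; python3 chk.py | grep -v finger
python3 - <<'E'
from h import *
k=cv2.resize(cv2.imread("pics/chk_scene.png")[120:320,280:480],(500,500))
cv2.imwrite("pics/p4.png",k)
E
```

```text
time: 12.22
eef_pos: [0.5322, 0.1757, 0.076]
tcp_rot: [0.77, 0.638, 0.0, 0.0]
contact_force: [0.6, -0.2, -0.1]
opening: 0.001
finger_force: 0.0
tcp [0.53224073 0.17566877 0.07601233] 0.012599494173595334 0.20830873380458953 0.04401232666733862 [ 0.64663241 -0.21968862 -0.11430827] 0.0013996568664729392
scene tube top 112 0.08197780143146807 0.15305791572835512 ang 1.0534365035560427
top tube top 145 0.08705540722717443 0.155610644090245 ang 1.0349581735334494
```

View pics/p4.png

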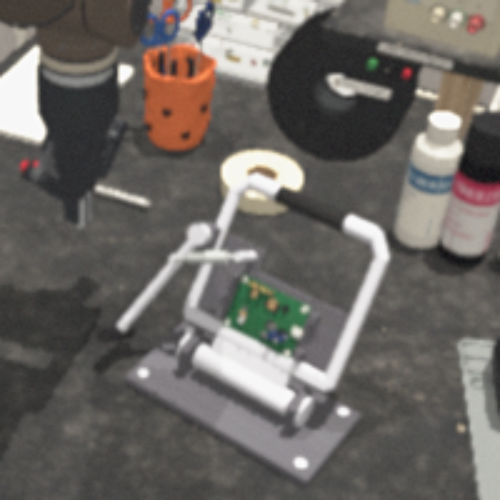

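The leg has snapped down, with its foot at about (125,328) in the crop, and the frame still leans at about 1.04. I'll go back over the tube and check the foot's position on the way.

```bash
python3 -m pendant '[{"dx":0,"dy":0,"dz":-6,"twist":0},{"dx":0,"dy":0,"dz":-12,"twist":0},{"dx":-1,"dy":2,"dz":-17,"twist":0},{"dx":-6,"dy":4,"dz":-18,"twist":0},{"dx":-12,"dy":6,"dz":-18,"twist":0},{"dx":-17,"dy":7.3,"dz":-18,"twist":0},{"dx":-20.9,"dy":7.3,"dz":-18,"twist":0},{"dx":-20.9,"dy":7.3,"dz":-18,"twist":0},{"dx":-20.9,"dy":7.3,"dz":-18,"twist":0}]' 50 30; python3 chk.py | grep -v finger
python3 - <<'E'
from h import *
x=np.array([.982,-.189,0]);y=np.array([.189,.982,0]);h=np.array([.4805,-.0265,.032])
th=1.04; fx=np.array([np.cos(th),np.sin(th)]);fz=np.array([-np.sin(th),np.cos(th)])
for n in("scene","top"):
    c=cam(n);Q=cloud(c)-h; s=Q@x;t=Q@y;z=Q[...,2]; a=s*fx[0]+z*fx[1]; b=s*fz[0]+z*fz[1]
    m=(c["img"].min(-1)>140)&(t>.09)&(t<.25)&(np.abs(b-.019)<.02)&(a<.1)&(a>-.03)
    if m.sum()>5:
        k=np.polyfit(a[m],t[m],1); print(n,m.sum(),"leg angle from up",np.degrees(np.arctan2(k[0],1)),"(-20 -> 160deg = fully down)")
print(totool([.5648,-.0442,.134]),yawerr(-.19))
E
```

```text
time: 13.5
eef_pos: [0.5648, -0.0429, 0.2558]
tcp_rot: [0.77, 0.638, 0.0, 0.0]
contact_force: [-0.0, 0.5, -0.1]
opening: 0.501
finger_force: 0.0
tcp [ 0.56479032 -0.04290384  0.25581432] 0.08587341815311555 -0.00017769788918156642 0.22381431812497546 [-0.00063006  0.47229044 -0.09724403] 0.5008972100245208
wrist tube top 775 0.0860319028150331 0.1541079669918401 ang 1.0356270835757637
scene tube top 106 0.08223210173372875 0.15314270781667125 ang 1.0523573652683156
top tube top 77 0.08691751875156961 0.15571813605257248 ang 1.0359752517322933
scene 158 leg angle from up -13.669755074856583 (-20 -> 160deg = fully down)
top 189 leg angle from up -8.773809447953557 (-20 -> 160deg = fully down)
[-0.20107176  0.04169569 12.15766396] 0.2920214921288473
```

The leg reads at or beyond 160 degrees, the fully-down stop. Descending to grip the tube.

```bash
python3 -m pendant '[{"dx":-0.2,"dy":0,"dz":4,"twist":0},{"dx":-0.2,"dy":0,"dz":8,"twist":0},{"dx":-0.2,"dy":0,"dz":11,"twist":0},{"dx":-0.2,"dy":0,"dz":12.1,"twist":0},{"dx":-0.2,"dy":0,"dz":12.1,"twist":0},{"dx":-0.2,"dy":0,"dz":12.1,"twist":0}]' 50 30 && python3 -m pendant '[{"dx":0,"dy":0,"dz":0,"twist":0},{"dx":0,"dy":0,"dz":0,"twist":0},{"dx":0,"dy":0,"dz":0,"twist":0},{"dx":0,"dy":0,"dz":0,"twist":0},{"dx":0,"dy":0,"dz":0,"twist":0}]' 0 30
python3 - <<'E'
import numpy as np
t0=1.04
for t in list(np.arange(1.1,1.5,.07))+[1.52,1.55,1.58,1.6]: print(round(t,3),(17*(np.cos(t)-np.cos(t0))).round(2),(-17*(np.sin(t)-np.sin(t0))).round(2))
E
```

```text
time: 14.5
eef_pos: [0.5655, -0.0453, 0.1364]
tcp_rot: [0.77, 0.638, 0.001, 0.001]
contact_force: [0.4, 0.3, 0.0]
opening: 0.501
finger_force: 0.0
time: 15.12
eef_pos: [0.5654, -0.0455, 0.1359]
tcp_rot: [0.77, 0.638, 0.001, 0.001]
contact_force: [0.1, 0.3, 5.4]
opening: 0.199
finger_force: 29.5
1.1 -0.89 -0.49
1.17 -1.97 -0.99
1.24 -3.08 -1.42
1.31 -4.22 -1.76
1.38 -5.38 -2.03
1.45 -6.56 -2.22
1.52 -7.74 -2.32
1.55 -8.25 -2.34
1.58 -8.76 -2.34
1.6 -9.1 -2.33
```

```bash
python3 -m pendant '[{"dx":0,"dy":-0.9,"dz":-0.49,"twist":0},{"dx":0,"dy":-1.97,"dz":-1.0,"twist":0},{"dx":0,"dy":-3.1,"dz":-1.42,"twist":0},{"dx":0,"dy":-4.2,"dz":-1.76,"twist":0},{"dx":0,"dy":-5.4,"dz":-2.03,"twist":0},{"dx":0,"dy":-6.6,"dz":-2.22,"twist":0},{"dx":0,"dy":-7.7,"dz":-2.32,"twist":0},{"dx":0,"dy":-8.6,"dz":-2.35,"twist":0},{"dx":0,"dy":-8.9,"dz":-2.35,"twist":0},{"dx":0,"dy":-8.9,"dz":-2.35,"twist":0}]'; python3 -m pendant '[{"dx":0,"dy":0,"dz":0,"twist":0},{"dx":0,"dy":0,"dz":0,"twist":0},{"dx":0,"dy":0,"dz":0,"twist":0}]'; python3 chk.py | grep -v finger
```

```text
time: 16.38
eef_pos: [0.4839, -0.0301, 0.1642]
tcp_rot: [0.77, 0.638, 0.007, 0.008]
contact_force: [7.5, 0.4, 12.2]
opening: 0.198
finger_force: 31.3
time: 16.75
eef_pos: [0.4839, -0.0301, 0.1642]
tcp_rot: [0.77, 0.638, 0.007, 0.008]
contact_force: [7.1, 0.1, 13.5]
opening: 0.201
finger_force: 31.3
tcp [ 0.4839212  -0.03006751  0.16422703] 0.004033881271393336 -0.0028566828574455422 0.13222703256341078 [ 7.14614137  0.09023003 13.50532718] 0.2007137801984249
wrist tube top 1542 0.0036208833195371572 0.1791436985388478 ang 1.5495182138073185
scene tube top 102 -0.001132446782815247 0.17812437638971282 ang 1.5774921673519642
top tube top 81 0.0047854436066951936 0.18056650025210816 ang 1.5429109112031898
```

The frame stands at about 1.55 rad (window 1.484 to 1.658). The grip is holding at 31 N and the pose is steady, so I'll hand in.

```bash
python3 -c "
from plant import ctrl
print(ctrl.sign_off())"
```

```text
the job is handed in; nothing more can be done
None
```

The job is handed in: I leaned the frame at about 60° and let go, snapped the kickstand down, then pulled the frame up to about 1.55 rad (upright is 1.571), still held at 31 N; sign-off gave no verdict.

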